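# Put three swapped things back in their homes

## Task

The flashlight, the comb and the ball on the shelf lie in each other's places: set the flashlight down in its charging cradle, head out at the open end, lay the comb flat and lengthwise in the middle of its tray, and lower the ball gently into the white bowl. The cork mat is free for parking something meanwhile; leave the bowl, the jar and the plant where they stand.

Things in the scene. Friction and masses are not known exactly. Their poses are not given: they have to be found in the camera images.
- flashlight_center (a point): Orange plastic flashlight, 142 mm long, 0.2 kg, lying level in the comb's tray at the start. Round tube 30 mm thick, 90 mm long, between hexagonal ends 46 mm across flats (it does not roll). The point: on the tube's axis, half-way along the tube (grip here), 23 mm above a flat surface under it. x along the tube to the lens, z up.
- flashlight_head (a point): Centre of the flashlight's lens, 83 mm along +x from flashlight_center. The head with the lens is 38 mm long; the tail end (-x) is a black bumper 14 mm long. A flat push toggle sits on top of the tube by the head.
- comb_center (a point): Stainless steel comb, 175 mm long (x), 32 mm wide (y), 6 mm thick, 0.09 kg; the point is its middle, 3 mm above its underside. Spine at +y, teeth to -y (solid to a gripper); grip it across the 32 mm. At the start it lies level across the bowl's rim and blocks the bowl; the space under its middle is free.
- ball_center (a point): Centre of the pink hard silicone ball, 54 mm in diameter, 0.09 kg; its axes mean nothing. At the start it sits between the two saddles of the flashlight's cradle, centre 44 mm above the shelf: take it with the fingers at the cradle's +y and -y sides, as the saddles stand at +x and -x. It rolls away on a flat surface.
- bowl: White ceramic bowl, loose, 0.42 kg, home of the ball: 130 mm across the rim, 40 mm high, wall 5 mm, inner floor at 6 mm; inner radius about 41 mm at 7 mm height, 52 mm at 20 mm, 60 mm at the rim. Origin: centre of its underside, z up. The ball at rest in it has its centre 33 mm above the origin.
- cradle: Black charging cradle, fixed, home of the flashlight. Origin on the shelf midway between two V saddles (x 20 to 35 and -35 to -20 mm, 42 mm wide, 37 mm high); x along it. The Vs hold the tube, axis 40 mm up; fingers fit between them, over a base 6 mm high, 62 wide. Tail wall at x = -69 mm, 52 mm high; the head hangs out at the open +x end. Seated: tube middle over the origin, 10 mm play in x.
- tray: Shallow grey tray, fixed to the shelf, home of the comb. Inside 205 mm (x) by 90 mm (y), floor 3 mm and rim 6 mm above the shelf, rim 4 mm thick. Origin on the shelf under its centre, z up. A comb lying in it has its centre 6 mm above the shelf.
- mat: Bare cork mat, 190 mm (x) by 100 mm (y), 4 mm thick, fixed to the shelf: the free spot where the comb or the flashlight can be parked for a while (the ball would roll off). Origin on the shelf under its centre.
- jar: Bystander: closed glass jar, 64 mm in diameter, 85 mm high, loose. Origin at the centre of its underside.
- plant: Bystander: succulent in a terracotta pot, 78 mm in diameter, 68 mm high, about 110 mm with its leaves, loose. Origin at the centre of its underside.
Mind the look-alikes: they are no part of the job. What is meant by the part that bears flashlight_center is not blue or yellow, and is the larger of those in its own colour.

How it is judged:
At the end, for the whole second after the job is handed in: Ball at rest in the upright bowl (15 mm of its centre). Flashlight seated in both saddles, head at the open end (13 mm along, 8 mm across, axis 35 to 45 mm high, 0.12 rad). Comb flat on the tray floor (15 mm of its middle each way, 0.2 rad of its length). All released and at rest (horizontal distance between ball_center and bowl below 0.015 m and z of ball_center in the frame of bowl between 0.025 and 0.042 m and angle between bowl's own z axis and vertical below 0.1 rad and x of flashlight_center in the frame of cradle between -0.013 and 0.013 m and y of flashlight_center in the frame of cradle between -0.008 and 0.008 m and z of flashlight_center in the frame of cradle between 0.035 and 0.045 m and angle between the x axis of flashlight_center and the x axis of cradle, either way round below 0.12 rad and x of flashlight_head in the frame of cradle above 0.05 m and x of comb_center in the frame of tray between -0.015 and 0.015 m and y of comb_center in the frame of tray between -0.015 and 0.015 m and z of comb_center in the frame of tray between 0.003 and 0.0095 m and angle between the x axis of comb_center and the x axis of tray, either way round below 0.2 rad and linear speed of each of ball, flashlight, comb, bowl below 0.02 m/s); the robot touches nothing.
It fails at once if the bowl is shifted by more than 30 mm (distance of bowl from where it was at the start of the episode above 0.03 m).
It fails at once if the jar is shifted by more than 20 mm (distance of jar from where it was at the start of the episode above 0.02 m).
It fails at once if the plant is shifted by more than 20 mm (distance of plant from where it was at the start of the episode above 0.02 m).
It fails at once if the ball is dropped or thrown into the bowl (faster than 0.8 m/s just over it) instead of being lowered (horizontal distance between ball_center and bowl below 0.06 m and height (world z) of ball_center below 0.08 m and linear speed of ball above 0.8 m/s).
It also fails if it takes over 106 s, if anything falls off the work surface, if the arm or the gripper's body presses on something with over 40 N, if the wrist force passes 120 N, or if a joint passes its speed limit or range.

## Robot

A 6-joint arm with a two-finger parallel gripper is mounted at the origin on the work surface. World frame = base frame: x ahead of the robot, y to its left, z up, the work surface at z = 0. Lengths are in m, angles in rad, forces in N, time in s.
With the tool pointing down it reaches from about 0.35 to 0.975 m from the base axis. Payload 4.9 kg.
Tool frame: the origin (TCP) lies midway between the tips of the shut fingers; the grasp point (between the pads) lies 19 mm behind it; z points along the fingers, y is the direction in which the jaws open and shut (so a half turn about z gives the same grasp; the last joint's range is limited). The gripper opens to 85 mm and grips with 20 to 120 N. Pads are 22 mm wide; open, the fingers measure 114 mm over their backs; the gripper's body (76 mm by 85 mm) begins 54 mm behind the grasp point. The pads swing forward as they close: fully open they stand 13 mm farther back than shut.
Start: joints at [1.17, 0.053, 1.613, -0, 1.476, -0.119], TCP at [0.174, 0.6, 0.231] pointing down, gripper open.
Joint ranges: [-3.01, 3.01], [-1.01, 2.22], [0.06, 2.58], [-1.02, 4.17], [0.09, 2.62], [-3.14, 3.14]. Speed limits (rad/s): [2.57, 2.57, 3.14, 3.14, 3.14, 3.14].

## Interface

Orientations are given as a rotation vector (axis times angle).
In Python, from station import ctrl gives the robot as it stands.
- The arm moves only by the shell command python3 -m jog 'ROWS' [FORCE]. ROWS is JSON, one flat list of numbers, 7 for each row, row after row: the opening, from 0 (shut) to 1 (fully open), then the shift along the tool's x, y, z in m, then the turn, a rotation vector about the tool's x, y, z in degrees. A call has 1 to 10 rows; each row shifts and turns the commanded pose from where the row before left it, along the tool's axes as they then stand; what a row does not reach is not made up. A row lasts 1/8 s, in which the tool goes at most 62.5 mm and 10.7 degrees, less where a joint would pass 70% of its speed; a pose out of reach is approached as far as the arm can. A call with a gripper value outside its range is refused whole. The fingers move at their own pace and stop on an object; FORCE is the grip in N (left out, the last holds). Time passes only in rows, so rows that do not move let the fingers close. It gives the time, the measured TCP pose, the force and the opening at its end, in the units of the state.
- ctrl.get_obs(): the state, without advancing time (a new reading comes with each control period).
- ctrl.get_image(name): name is "side" or "top" or "wrist"; returns a dict with "image" (420x560x3 uint8, blue, green, red), "camera_matrix" (3x3 intrinsics, pixels), "dist_coeffs" ([k1, k2, p1, p2, k3] as OpenCV has them; the pictures are not rectified), "rvec" (rotation vector, rad) and "tvec" (3), from world to camera coordinates, as OpenCV has them; the wrist camera has in their place "mount" (4x4, takes a point from camera to tool coordinates, whose origin is the TCP and whose axes are the flange's). Camera axes: x right, y down, z forward; pixel columns grow to the right and rows downward; lengths in m; the calibration is good to about 2 mm. A picture is of the moment at which its call begins: read the wrist's pose just before it. There is no depth.
- ctrl.finish_job(): hands the job in, once; it reports no verdict.
Trained networks look in a picture, given as the dict that the camera call returned (one of the last four; its "shot" number tells which), for a name from the list of things; names that differ only in an ending like _2 or _b are one class to them, and where a whole thing is asked for, a point or a joint stands for the part that bears it (a point fixed in the world has none). Each returns a list of dicts, best first, with "p" (0 to 1); they miss things now and then, are a little off and sometimes report something else, mostly with a low value. They report only what shows in the picture. A call takes as long as a camera call. They do not tell look-alikes from the thing itself.
- ctrl.boxes_of(target, picture): "box" ([centre column, centre row, width, height] in pixels, round what is visible of it).
The state is a dict: "t": time; "q": joint angles; "dq": joint speeds; "effort": joint torques, N m; "tool_pos": TCP position; "tool_rot": TCP orientation; "contact_force": force on the tool from outside, world axes, zero at the start; "wrist_torque": the same for the moment, N m; "opening": finger opening in m.
Only numpy, scipy, OpenCV 4.12 (cv2) and the standard library are available. Lean on these libraries where they do the work, as an engineer would, in place of code of your own. Each camera call takes 0.05 s, during which the arm holds its last target. There are 200 camera calls.

## Working session

There is one attempt and no reset: what is moved stays moved. The work goes in short steps, Python scripts to look and compute and a shell command to move; the robot and the scene stay as the last step left them, time stands still between calls to the robot, and variables do not carry over. Pictures are saved under pics/ and viewed, about 12 in all and at most 16, crops included, and the job is handed in when it is done.

```bash
mkdir -p pics; ls
cat > h.py <<'E'
import numpy as np, cv2
from scipy.spatial.transform import Rotation as R
from station import ctrl
def ray(pic,uv,obs=None):
    K=np.array(pic["camera_matrix"]);d=np.array(pic["dist_coeffs"])
    n=cv2.undistortPoints(np.array(uv,float).reshape(-1,1,2),K,d).reshape(-1,2)
    v=np.c_[n,np.ones(len(n))]
    if "rvec" in pic:
        r=R.from_rotvec(np.ravel(pic["rvec"])).as_matrix();return -r.T@np.ravel(pic["tvec"]),v@r
    M=np.array(pic["mount"]);T=np.eye(4);T[:3,:3]=R.from_rotvec(obs["tool_rot"]).as_matrix();T[:3,3]=obs["tool_pos"]
    T=T@M;return T[:3,3],v@T[:3,:3].T
def onz(pic,uv,z,obs=None):
    c,v=ray(pic,uv,obs);z=np.broadcast_to(z,len(v));return c+v*((z-c[2])/v[:,2])[:,None]
def proj(pic,P,obs=None):
    P=np.array(P,float).reshape(-1,3);K=np.array(pic["camera_matrix"]);d=np.array(pic["dist_coeffs"])
    if "rvec" in pic: return cv2.projectPoints(P,np.array(pic["rvec"],float),np.array(pic["tvec"],float),K,d)[0].reshape(-1,2)
    M=np.array(pic["mount"]);T=np.eye(4);T[:3,:3]=R.from_rotvec(obs["tool_rot"]).as_matrix();T[:3,3]=obs["tool_pos"]
    W=np.linalg.inv(T@M);return cv2.projectPoints(P,cv2.Rodrigues(W[:3,:3])[0],W[:3,3],K,d)[0].reshape(-1,2)
def get(name):
    o=ctrl.get_obs();return ctrl.get_image(name),o
E
python3 - <<'E'
from h import *
ims={}
for n in("top","side"):
    p,o=get(n);ims[n]=p["image"];cv2.imwrite(f"pics/{n}0.png",cv2.resize(p["image"],(800,600)))
    for t in["flashlight_center","comb_center","ball_center","bowl","cradle","tray","mat","jar","plant"]:
        for b in ctrl.boxes_of(t,p)[:4]:
            print(n,t,round(b["p"],2),np.round(b["box"]),np.round(onz(p,[b["box"][:2]],0.02)[0],3))
o=ctrl.get_obs();print(o)
print(R.from_rotvec(o["tool_rot"]).as_matrix().round(3))
E
```

```text
pics
top flashlight_center 0.93 [184. 199.  31.  58.] [0.477 0.32  0.02 ]
top flashlight_center 0.82 [195. 282.  41.  58.] [0.238 0.283 0.02 ]
top flashlight_center 0.8 [128. 251.  28.  34.] [0.325 0.476 0.02 ]
top flashlight_center 0.65 [133. 203.  34.  19.] [0.465 0.467 0.02 ]
top comb_center 0.82 [406. 196.  25.  57.] [ 0.482 -0.323  0.02 ]
top ball_center 0.71 [260. 195.  18.  24.] [0.486 0.1   0.02 ]
top bowl 0.74 [408. 195.  45.  43.] [ 0.486 -0.33   0.02 ]
top cradle 0.83 [261. 201.  32.  49.] [0.469 0.099 0.02 ]
top cradle 0.3 [186. 204.  51.  77.] [0.461 0.312 0.02 ]
top tray 0.73 [187. 204.  51.  75.] [0.463 0.311 0.02 ]
top tray 0.71 [261. 193.  19.  20.] [0.493 0.098 0.02 ]
top mat 0.7 [335. 202.  46.  71.] [ 0.465 -0.115  0.02 ]
top jar 0.83 [215. 132.  22.  34.] [0.675 0.234 0.02 ]
top plant 0.94 [369. 132.  29.  31.] [ 0.675 -0.222  0.02 ]
side flashlight_center 0.81 [284. 176.  48.  17.] [0.491 0.333 0.02 ]
side flashlight_center 0.75 [275. 153.  26.  23.] [0.472 0.471 0.02 ]
side flashlight_center 0.71 [228. 153.  31.  23.] [0.32  0.481 0.02 ]
side comb_center 0.68 [
[... 568 characters left out ...]
250e-02,  1.61290456e+00, -3.06365347e-05,
        1.47604116e+00, -1.18955527e-01]), 'dq': array([ 3.14141045e-04, -4.81266328e-04,  8.29990121e-04,  1.23398157e-03,
       -2.07018145e-05,  8.56125582e-05]), 'effort': array([ 6.88346008e-04, -3.93668175e+01, -3.70485091e+01, -6.53165057e-05,
        1.12804032e-04, -1.41771250e-05]), 'tool_pos': array([0.17378905, 0.60031752, 0.2313174 ]), 'tool_rot': array([ 4.41225313e-01,  3.11043117e+00, -5.23767450e-05]), 'contact_force': array([ 0.3621817 ,  0.4800223 , -0.53644685]), 'wrist_torque': array([ 0.01741933, -0.05016401,  0.00603945]), 'opening': 0.08518977309577383}
[[-0.961  0.278  0.   ]
 [ 0.278  0.961 -0.   ]
 [-0.    -0.    -1.   ]]
```

View pics/top0.png

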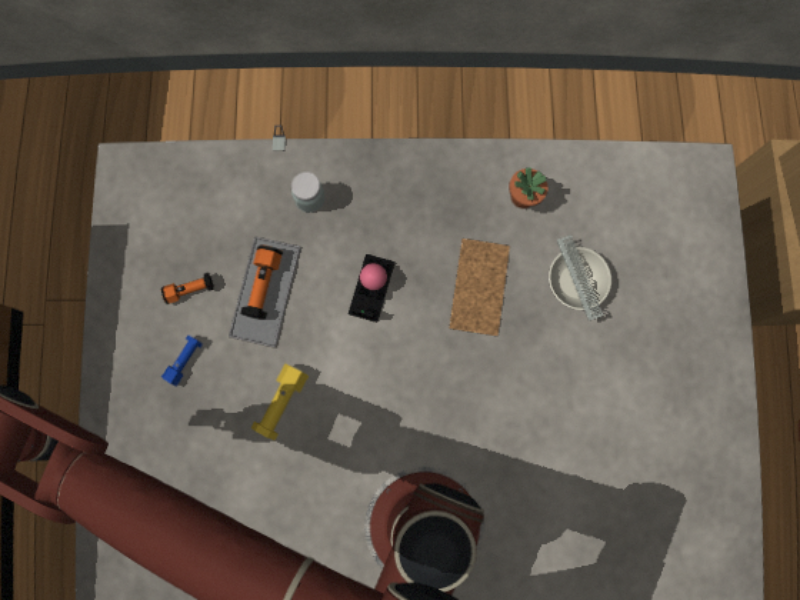

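View pics/side0.png

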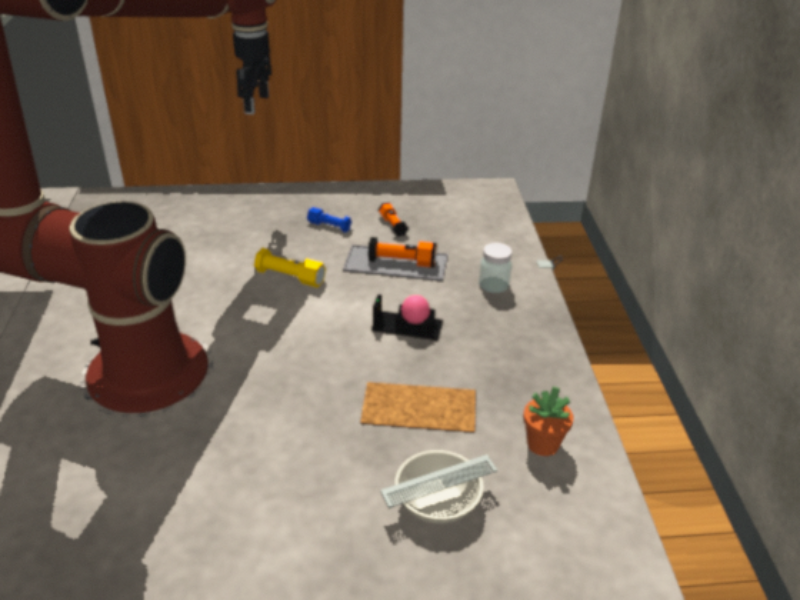

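Candidates for the flashlight (800x600 top picture):
- Large orange one in the tray at (263,282).
- Small orange one at (187,288).
- Blue one at (182,360).
- Yellow one at (280,402).

I choose the large orange one in the tray. The comb lies across the bowl at (583,278), the ball is in the cradle at (373,277), and the cradle's tail wall is at the low-x end.

```bash
cat >> h.py <<'E'
def delta(target,yaw=None):
    "tool-axis shift to a world target at the present yaw, then turn about tool z (deg) so jaws lie across an axis of world yaw (deg)"
    o=ctrl.get_obs();M=R.from_rotvec(o["tool_rot"]).as_matrix();y=np.degrees(np.arctan2(-M[0,1],M[1,1]))
    print("t",round(o["t"],2),"pos",o["tool_pos"].round(4),"axis yaw",round(y,1),"open",round(o["opening"],4),"F",o["contact_force"].round(1))
    print(" shift mm",(1000*M.T@(np.array(target)-o["tool_pos"])).round(1),"" if yaw is None else "turn %.1f (after: shift first)"%(((y-yaw)+90)%180-90))
    if yaw is not None:
        a=np.radians(yaw);k=1
        if abs(((y-yaw)+180)%360-180)>90:a+=np.pi
        N=np.array([[-np.cos(a),-np.sin(a),0],[-np.sin(a),np.cos(a),0],[0,0,-1]])
        print(" shift mm if turned first",(1000*N.T@(np.array(target)-o["tool_pos"])).round(1))
E
python3 - <<'E'
from h import *
p,o=get("wrist");print(np.array(p["mount"]).round(3),np.array(p["camera_matrix"]).round(0),p["dist_coeffs"])
delta([0.40,0.22,0.36],-14)
E
```

```text
[[-0.001 -0.962 -0.273  0.07 ]
 [ 1.    -0.001 -0.    -0.001]
 [-0.    -0.273  0.962 -0.143]
 [ 0.     0.     0.     1.   ]] [[339.   0. 287.]
 [  0. 339. 207.]
 [  0.   0.   1.]] [0.01361548 0.         0.         0.         0.        ]
t 1.05 pos [0.1738 0.6003 0.2313] axis yaw -16.1 open 0.0854 F [-0.3  0.2 -0.2]
 shift mm [-323.1 -302.4 -128.7] turn -2.1 (after: shift first)
 shift mm if turned first [-311.5 -314.3 -128.7]
```

```bash
python3 -m jog '[1,-40,-38,-16,0,0,0]' 2>&1 | head -3; python3 -m jog '[1,-0.035,-0.034,-0.02,0,0,0, 1,-0.04,-0.038,-0.02,0,0,0, 1,-0.04,-0.038,-0.02,0,0,0, 1,-0.04,-0.038,-0.02,0,0,0, 1,-0.04,-0.038,-0.02,0,0,0, 1,-0.04,-0.038,-0.015,0,0,0, 1,-0.04,-0.038,-0.012,0,0,0, 1,-0.04,-0.038,0,0,0,0, 1,0,0,0,0,0,0, 1,0,0,0,0,0,0]'
python3 - <<'E'
from h import *
p,o=get("wrist");cv2.imwrite("pics/w1.png",p["image"]);print(o["tool_pos"],o["t"],o["dq"].round(3))
np.savez("pics/w1.npz",o=o,p=p)
for t in["flashlight_center","ball_center","cradle","tray"]:
    for b in ctrl.boxes_of(t,p)[:2]: print(t,round(b["p"],2),np.round(b["box"]),np.round(onz(p,[b["box"][:2]],0.02,o)[0],3))
E
```

```text
t: 1.18
tool_pos: [0.2029, 0.5486, 0.2463]
tool_rot: [-0.435, -3.11, 0.006]
t: 2.42
tool_pos: [0.423, 0.173, 0.3757]
tool_rot: [-0.442, -3.11, -0.001]
contact_force: [-0.3, 0.3, 0.2]
opening: 0.085
[0.42304143 0.17298018 0.37565102] 2.425 [ 0.031 -0.003  0.    -0.001 -0.    -0.003]
flashlight_center 0.98 [502. 131.  81.  64.] [0.468 0.479 0.02 ]
flashlight_center 0.95 [396. 169.  44. 104.] [0.48  0.323 0.02 ]
ball_center 0.62 [249. 219.  39.  34.] [0.493 0.091 0.02 ]
cradle 0.81 [253. 201.  44.  80.] [0.467 0.105 0.02 ]
tray 0.89 [390. 156.  71. 145.] [0.459 0.319 0.02 ]
tray 0.66 [ 22. 284.  44.  77.] [ 0.495 -0.295  0.02 ]
```

View pics/w1.png

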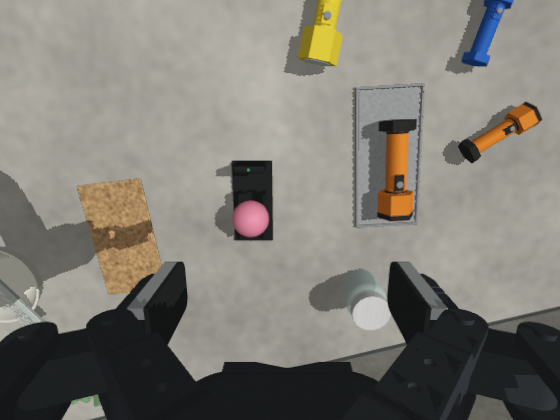

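The picture shows the large orange flashlight in the tray, head at (395,205) and tail at (397,126). The small orange one at (500,133) is clearly smaller, so the choice stands. The cradle spans (233,161)–(273,240) with its tail wall at the top (low x), the ball is at (250,219), and the mat is at (120,236).

Run:
```python
from h import *
d=np.load("pics/w1.npz",allow_pickle=True);p=d["p"].item();o=d["o"].item()
def rep(n,uv,z):
    P=onz(p,uv,z,o);print(n,P.mean(0).round(4));print(P[:,:2].round(4).tolist());
    print("  axis yaw",[round(np.degrees(np.arctan2(*(b-a)[1::-1])),1) for a,b in((P[0],P[3]),(P[1],P[2]))])
rep("tray",[(355,89),(423,86),(417,224),(356,226)],0.006)
rep("mat",[(79,187),(142,179),(160,285),(110,294)],0.004)
rep("cradle",[(233,162),(272,161),(273,240),(234,240)],0.006)
P=onz(p,[(397,120),(396,217)],0.026,o);print("fl ends",P.round(4),np.linalg.norm(P[1]-P[0]))
print("ball",onz(p,[(250.5,219)],0.044,o))
delta([0.43,-0.25,0.33],-13)
```

```text
tray [0.4665 0.3179 0.006 ]
[[0.3536, 0.2936], [0.3769, 0.3873], [0.5795, 0.3424], [0.5558, 0.2485]]
  axis yaw [np.float64(-12.6), np.float64(-12.5)]
mat [ 0.4726 -0.1174  0.004 ]
[[0.3749, -0.1481], [0.3901, -0.0503], [0.5667, -0.092], [0.5587, -0.1792]]
  axis yaw [np.float64(-9.6), np.float64(-13.3)]
cradle [0.4722 0.1027 0.006 ]
[[0.4039, 0.0927], [0.4189, 0.1499], [0.5417, 0.1143], [0.5241, 0.0538]]
  axis yaw [np.float64(-17.9), np.float64(-16.2)]
fl ends [[0.4104 0.337  0.026 ]
 [0.5508 0.3079 0.026 ]] 0.1433701295225451
ball [[0.48705708 0.09783567 0.044     ]]
t 2.67 pos [0.4227 0.1738 0.3757] axis yaw -16.0 open 0.0857 F [ 0.4 -0.3  0.4]
 shift mm [-123.9 -405.4   45.7] turn -3.0 (after: shift first)
 shift mm if turned first [-102.4 -411.3   45.7]
```

```bash
python3 -m jog '[0.7,-0.0155,-0.051,0.006,0,0,0, 0.7,-0.0155,-0.051,0.006,0,0,0, 0.7,-0.0155,-0.051,0.006,0,0,0, 0.7,-0.0155,-0.051,0.006,0,0,0, 0.7,-0.0155,-0.051,0.006,0,0,0, 0.7,-0.0155,-0.051,0.006,0,0,0, 0.7,-0.0155,-0.051,0.006,0,0,0, 0.7,-0.0155,-0.051,0.006,0,0,0]'
python3 -m jog '[0.7,0,0,0,0,0,-9.5, 0.7,0,0,0,0,0,-9.5, 0.7,0,0,0,0,0,-9.5, 0.7,0,0,0,0,0,-9.5,0.7,0,0,0,0,0,0, 0.7,0,0,0,0,0,0]'
python3 - <<'E'
from h import *
p,o=get("wrist");cv2.imwrite("pics/w2.png",p["image"]);print(o["tool_pos"],o["t"],o["dq"].round(3))
np.savez("pics/w2.npz",o=o,p=p)
for t in["comb_center","bowl"]:
    for b in ctrl.boxes_of(t,p)[:2]: print(t,round(b["p"],2),np.round(b["box"]),np.round(onz(p,[b["box"][:2]],0.043,o)[0],3))
E
```

```text
t: 3.68
tool_pos: [0.4291, -0.2547, 0.3277]
tool_rot: [0.439, 3.11, -0.0]
contact_force: [0.4, 0.1, 0.4]
opening: 0.0598
t: 4.42
tool_pos: [0.4291, -0.2532, 0.3277]
tool_rot: [-0.593, 3.085, -0.0]
contact_force: [1.5, 0.1, -0.2]
opening: 0.0593
[ 0.42913157 -0.25323201  0.32774239] 4.425 [-0.003  0.001 -0.001 -0.001  0.    -0.011]
comb_center 0.96 [226. 188.  26. 132.] [ 0.481 -0.317  0.043]
bowl 0.62 [225. 186. 103.  93.] [ 0.48  -0.319  0.043]
```

View pics/w2.png

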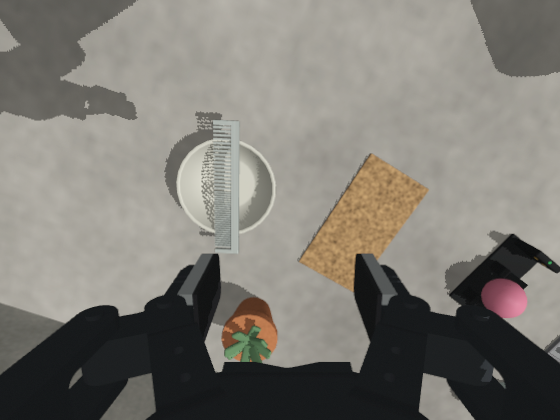

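The comb runs from (226,121) to (227,252) with its spine on the right (+y side). The bowl rim is centred at about (226,187) and the mat at (365,222).

Run:
```python
from h import *
d=np.load("pics/w2.npz",allow_pickle=True);p=d["p"].item();o=d["o"].item()
P=onz(p,[(213,121),(239,121),(239.5,252),(215,252)],0.046,o);c=P.mean(0);print(P.round(4),c.round(4))
y=[np.degrees(np.arctan2(*(b-a)[1::-1])) for a,b in((P[0],P[3]),(P[1],P[2]))];print("yaw",y,np.linalg.norm(P[1]-P[2]),np.linalg.norm(P[1]-P[0]))
g=cv2.cvtColor(p["image"],cv2.COLOR_BGR2GRAY)
Q=onz(p,[(177,187),(276,187),(226,139.5),(226,236)],0.04,o);print("bowl",Q[:2].mean(0),Q[2:].mean(0),np.linalg.norm(Q[0]-Q[1]),np.linalg.norm(Q[2]-Q[3]))
P=onz(p,[(373,153),(428,189),(299,262)],0.004,o);print("mat",P[1:].mean(0),np.degrees(np.arctan2(*(P[2]-P[0])[1::-1])))
delta([c[0],c[1],0.12],np.mean(y))
```

```text
[[ 0.4078 -0.3581  0.046 ]
 [ 0.3961 -0.3288  0.046 ]
 [ 0.5579 -0.2708  0.046 ]
 [ 0.5701 -0.3015  0.046 ]] [ 0.483  -0.3148  0.046 ]
yaw [np.float64(19.21098230263693), np.float64(19.740225786364384)] 0.1719160931325237 0.03152082134021685
bowl [ 0.48089317 -0.31679865  0.04      ] [ 0.48452845 -0.31629296  0.04      ] 0.12839868796715107 0.12860634973570895
mat [ 0.4739578 -0.1185     0.004    ] -9.769049206042668
t 4.58 pos [ 0.429  -0.2535  0.3277] axis yaw 21.8 open 0.0598 F [0.4 0.1 0.2]
 shift mm [-27.4 -77.  207.7] turn 2.3 (after: shift first)
 shift mm if turned first [-30.5 -75.8 207.7]
```

```bash
python3 -m jog '[0.7,0,0,0,0,0,2.3, 0.7,-0.0075,-0.019,0.044,0,0,0, 0.7,-0.0075,-0.019,0.044,0,0,0, 0.7,-0.0075,-0.019,0.044,0,0,0, 0.7,-0.0075,-0.019,0.044,0,0,0, 0.7,0,0,0,0,0,0, 0.7,0,0,0,0,0,0]' 40
python3 - <<'E'
from h import *
delta([0.483,-0.315,0.036],19.5)
p,o=get("wrist");cv2.imwrite("pics/w3.png",p["image"]);np.savez("pics/w3.npz",o=o,p=p)
E
```

```text
t: 5.45
tool_pos: [0.483, -0.3154, 0.1533]
tool_rot: [-0.533, 3.095, -0.002]
contact_force: [-1.0, 0.4, 0.6]
opening: 0.0598
t 5.45 pos [ 0.483  -0.3154  0.1533] axis yaw 19.5 open 0.0598 F [-1.   0.4  0.6]
 shift mm [ -0.    0.5 117.3] turn 0.0 (after: shift first)
 shift mm if turned first [-1.000e-01  4.000e-01  1.173e+02]
```

View pics/w3.png

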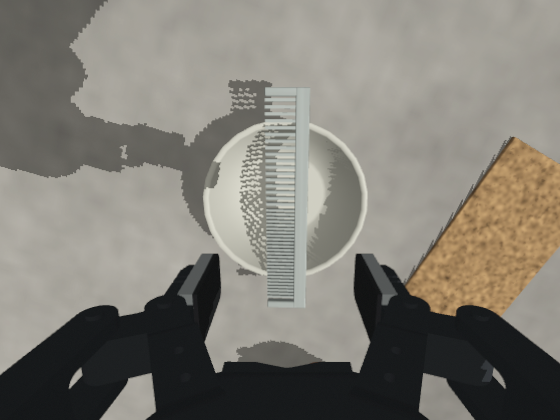

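The comb is centred between the fingers (x≈287), and the space under it is free.

```bash
python3 -m jog '[0.7,0,0,0.04,0,0,0, 0.7,0,0,0.04,0,0,0, 0.7,0,0,0.025,0,0,0, 0.7,0,0,0.011,0,0,0, 0.7,0,0,0,0,0,0, 0,0,0,0,0,0,0, 0,0,0,0,0,0,0, 0,0,0,0,0,0,0, 0,0,0,0,0,0,0, 0,0,0,0,0,0,0]' 40
python3 -m jog '[0,0,0,-0.015,0,0,0, 0,0,0,-0.025,0,0,0, 0,0,0,-0.03,0,0,0, 0,0,0,0,0,0,0]'
python3 - <<'E'
from h import *
p,o=get("wrist");cv2.imwrite("pics/w4.png",p["image"])
delta([0.473,-0.118,0.107],-11)
E
```

```text
t: 6.75
tool_pos: [0.4838, -0.3163, 0.0379]
tool_rot: [-0.533, 3.094, -0.004]
contact_force: [-1.4, -0.1, 6.0]
opening: 0.0308
t: 7.25
tool_pos: [0.4843, -0.3166, 0.1091]
tool_rot: [-0.533, 3.092, -0.008]
contact_force: [0.7, 0.8, -1.7]
opening: 0.0303
t 7.3 pos [ 0.4832 -0.3157  0.1069] axis yaw 19.6 open 0.0304 F [ 0.6  0.4 -2.4]
 shift mm [-56.6 189.7  -0.4] turn 30.6 (after: shift first)
 shift mm if turned first [ 4.770e+01  1.921e+02 -1.000e-01]
```

View pics/w4.png

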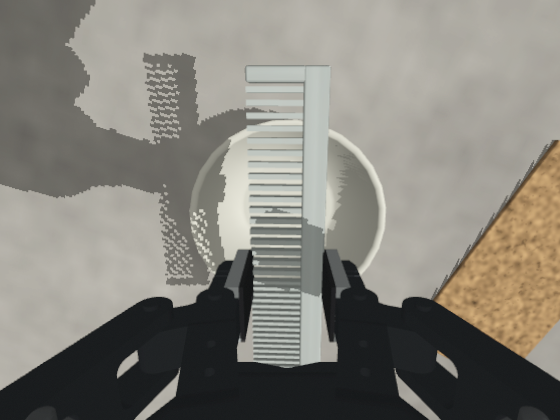

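The comb is held level, clear of the bowl. Next I carry it to the mat.

```bash
python3 -m jog '[0,0,0,0,0,0,10.2, 0,0,0,0,0,0,10.2, 0,0,0,0,0,0,10.2, 0,0.0095,0.0385,0,0,0,0, 0,0.0095,0.0385,0,0,0,0, 0,0.0095,0.0385,0,0,0,0, 0,0.0095,0.0385,0,0,0,0, 0,0.0095,0.0385,0,0,0,0, 0,0,0,0.04,0,0,0, 0,0,0,0.04,0,0,0]'
python3 - <<'E'
from h import *
delta([0.473,-0.118,0.004],-11)
E
```

```text
t: 8.55
tool_pos: [0.472, -0.1162, 0.0237]
tool_rot: [-0.3, -3.126, -0.0]
contact_force: [0.2, -0.5, -1.8]
opening: 0.0307
t 8.55 pos [ 0.472  -0.1162  0.0237] axis yaw -11.0 open 0.0307 F [ 0.2 -0.5 -1.8]
 shift mm [-1.3 -1.6 19.7] turn 0.0 (after: shift first)
 shift mm if turned first [-1.3 -1.6 19.7]
```

```bash
python3 -m jog '[0,0,0,0.01,0,0,0, 0,0,0,0.005,0,0,0, 0,0,0,0.003,0,0,0, 0,0,0,0,0,0,0]'; python3 -m jog '[0.55,0,0,0,0,0,0, 0.55,0,0,0,0,0,0, 0.55,0,0,0,0,0,0, 0.55,0,0,0,0,0,0, 0.55,0,0,-0.02,0,0,0, 1,0,0,-0.04,0,0,0, 1,0,0,-0.05,0,0,0, 1,0,0,-0.04,0,0,0, 1,0,0,0,0,0,0]'
python3 - <<'E'
from h import *
delta([0.487,0.098,0.15],-17)
E
```

```text
t: 9.05
tool_pos: [0.4737, -0.1176, 0.0088]
tool_rot: [0.302, 3.125, -0.001]
contact_force: [0.1, 0.2, -1.5]
opening: 0.0303
t: 10.18
tool_pos: [0.4754, -0.1182, 0.1623]
tool_rot: [0.302, 3.119, -0.004]
contact_force: [0.3, -0.2, 0.8]
opening: 0.0855
t 10.18 pos [ 0.4754 -0.1182  0.1623] axis yaw -11.0 open 0.0855 F [ 0.3 -0.2  0.8]
 shift mm [ 30.1 214.4  11.6] turn 6.0 (after: shift first)
 shift mm if turned first [ 52.1 210.2  12.3]
```

```bash
python3 -m jog '[1,0,0,-0.02,0,0,6, 1,0.0176,0.04,-0.013,0,0,0, 1,0.0176,0.04,-0.013,0,0,0, 1,0.0176,0.04,-0.013,0,0,0, 1,0.0176,0.04,-0.013,0,0,0, 1,0.0176,0.04,-0.013,0,0,0, 1,0,0,0,0,0,0, 1,0,0,0,0,0,0]'
python3 - <<'E'
from h import *
p,o=get("wrist");cv2.imwrite("pics/w5.png",p["image"]);np.savez("pics/w5.npz",o=o,p=p)
print(o["tool_pos"],o["t"])
E
```

```text
t: 11.18
tool_pos: [0.4469, 0.0995, 0.2413]
tool_rot: [-0.465, -3.105, 0.001]
contact_force: [0.1, -1.0, 0.2]
opening: 0.0853
[0.44687554 0.09947534 0.24125878] 11.175
```

View pics/w5.png

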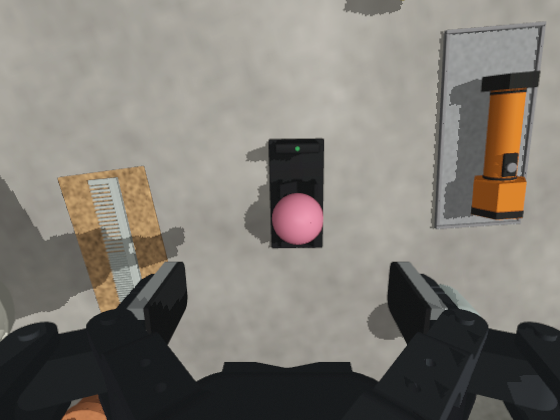

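The comb lies flat on the mat, the ball is at (297,218), and the cradle base spans (270–323, 139–248).

Run:
```python
from h import *
d=np.load("pics/w5.npz",allow_pickle=True);p=d["p"].item();o=d["o"].item()
b=onz(p,[(297.5,218.5)],0.044,o)[0];print("ball",b)
P=onz(p,[(270,248),(323,248)],0.006,o);print("cradle front",P.round(4),P.mean(0),np.linalg.norm(P[0]-P[1]),"normal yaw",np.degrees(np.arctan2(*(P[1]-P[0])[1::-1]))-90)
Q=onz(p,[(268.5,139),(323.5,139)],0.052,o);print("tailtop",Q,np.degrees(np.arctan2(*(P.mean(0)-Q.mean(0))[1::-1])))
h=cv2.cvtColor(p["image"],cv2.COLOR_BGR2HSV);m=cv2.inRange(h,(160,60,120),(179,255,255));n,l,s,c=cv2.connectedComponentsWithStats(m);k=1+s[1:,4].argmax();print(s[k],c[k])
P=onz(p,[(108,178),],0.01,o)
C=onz(p,[(441,32),(543,23),(521,220),(433,228)],0.006,o);print("tray",C.round(4))
F=onz(p,[(510.5,72),(498,218)],0.03,o);print("fl",F.round(4))
delta([b[0],b[1],0.04],-17)
```

```text
ball [0.48643725 0.09774309 0.044     ]
cradle front [[0.5243 0.0532 0.006 ]
 [0.5429 0.114  0.006 ]] [0.53361896 0.08359514 0.006     ] 0.0636098628349049 normal yaw -17.033612721762722
tailtop [[0.39869452 0.09445539 0.052     ]
 [0.4142492  0.14511372 0.052     ]] -15.88775119277937
[ 273  193   50   51 1976] [298.06933198 218.39574899]
tray [[0.3519 0.2896 0.006 ]
 [0.3742 0.3871 0.006 ]
 [0.5763 0.3435 0.006 ]
 [0.5563 0.2444 0.006 ]]
fl [[0.4085 0.3366 0.03  ]
 [0.5542 0.3058 0.03  ]]
t 11.22 pos [0.4469 0.0991 0.2412] axis yaw -17.1 open 0.0854 F [-0.2  0.2  0.1]
 shift mm [-38.6  10.6 201.2] turn -0.1 (after: shift first)
 shift mm if turned first [-38.2  10.3 201.2]
```

```bash
python3 -m jog '[1,-0.0128,0.0035,0.03,0,0,0, 1,-0.0128,0.0035,0.04,0,0,0, 1,-0.0128,0.0035,0.03,0,0,0, 1,0,0,0.02,0,0,0, 1,0,0,0.04,0,0,0, 1,0,0,0.04,0,0,0, 1,0,0,0.011,0,0,0, 1,0,0,0,0,0,0]' 30
python3 -m jog '[0,0,0,0,0,0,0, 0,0,0,0,0,0,0, 0,0,0,0,0,0,0, 0,0,0,0,0,0,0, 0,0,0,0,0,0,0, 0,0,0,-0.02,0,0,0, 0,0,0,-0.04,0,0,0, 0,0,0,-0.05,0,0,0, 0,0,0,0,0,0,0]'
python3 - <<'E'
from h import *
p,o=get("wrist");cv2.imwrite("pics/w6.png",p["image"]);np.savez("pics/w6.npz",o=o,p=p)
delta([0.483,-0.3165,0.14])
E
```

```text
t: 12.22
tool_pos: [0.4867, 0.0979, 0.0311]
tool_rot: [-0.467, -3.105, 0.001]
contact_force: [0.3, -0.1, 1.0]
opening: 0.0855
t: 13.35
tool_pos: [0.4903, 0.0991, 0.1469]
tool_rot: [0.464, 3.097, 0.004]
contact_force: [-0.3, 0.1, -0.9]
opening: 0.0522
t 13.4 pos [0.4885 0.099  0.1439] axis yaw -17.0 open 0.0523 F [-0.3  0.1 -2.7]
 shift mm [-116.5 -398.9    3.6]
```

View pics/w6.png

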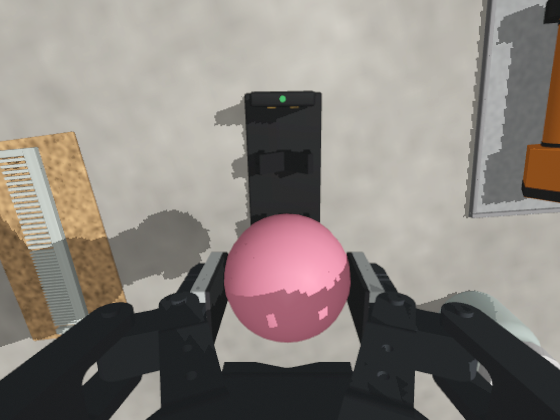

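The ball is held centrally. I carry it most of the way, then look at the bowl.

```bash
python3 -m jog '[0,-0.012,-0.044,0,0,0,0, 0,-0.012,-0.044,0,0,0,0, 0,-0.012,-0.044,0,0,0,0, 0,-0.012,-0.044,0,0,0,0, 0,-0.012,-0.044,0,0,0,0, 0,-0.012,-0.044,0,0,0,0, 0,0.006,-0.044,-0.01,0,0,0, 0,0,0,0,0,0,0, 0,0,0,0,0,0,0]'
python3 - <<'E'
from h import *
p,o=get("wrist");cv2.imwrite("pics/w7.png",p["image"]);np.savez("pics/w7.npz",o=o,p=p)
delta([0.483,-0.3165,0.14])
E
```

```text
t: 14.52
tool_pos: [0.4592, -0.2143, 0.1499]
tool_rot: [-0.466, -3.104, -0.003]
contact_force: [0.5, 0.5, -2.2]
opening: 0.052
t 14.57 pos [ 0.4594 -0.2139  0.1501] axis yaw -17.0 open 0.052 F [ 0.6  0.6 -0.9]
 shift mm [-52.6 -91.2   9.8]
```

View pics/w7.png

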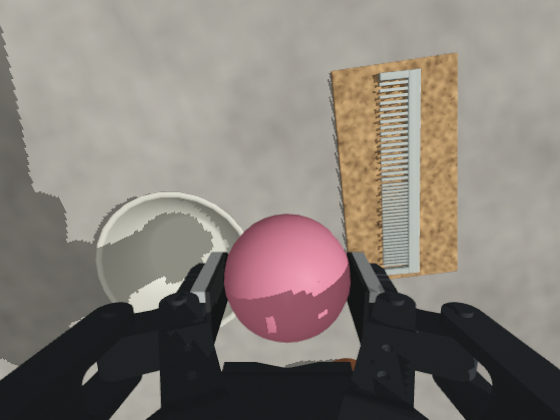

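Run:
```python
from h import *
from scipy.optimize import least_squares
d=np.load("pics/w7.npz",allow_pickle=True);p=d["p"].item();o=d["o"].item()
P=onz(p,[(96,255),(171,192),(125,206),(103,228),(220,210)],0.04,o)[:,:2]
s=least_squares(lambda c:np.hypot(*(P-c).T)-0.065,[.483,-.316]);print("bowl",s.x,(s.fun*1e3).round(1))
C=onz(p,[(379,75),(420,69),(420,272),(386,276)],0.010,o);print("comb",C.mean(0),[np.degrees(np.arctan2(*(b-a)[1::-1])) for a,b in((C[0],C[3]),(C[1],C[2]))],np.linalg.norm(C[1]-C[2]))
delta([*s.x,0.14])
```

```text
bowl [ 0.48482226 -0.31755099] [-0.6  0.8 -0.3  0.3 -0.8]
comb [ 0.47490697 -0.11847173  0.01      ] [np.float64(-10.754197386441426), np.float64(-10.990418193729832)] 0.17394032912636198
t 14.57 pos [ 0.4594 -0.2139  0.1501] axis yaw -17.0 open 0.052 F [ 0.6  0.6 -0.9]
 shift mm [-54.6 -91.7   9.8]
```

```bash
python3 -m jog '[0,-0.018,-0.0305,0,0,0,0, 0,-0.018,-0.0305,0,0,0,0, 0,-0.018,-0.0305,0,0,0,0, 0,0,0,0.02,0,0,0, 0,0,0,0.03,0,0,0, 0,0,0,0.03,0,0,0, 0,0,0,0.025,0,0,0, 0,0,0,0.015,0,0,0, 0,0,0,0,0,0,0, 0,0,0,0,0,0,0]'
python3 - <<'E'
from h import *
delta([0.4848,-0.3172,0.022])
E
```

```text
t: 15.82
tool_pos: [0.4855, -0.3186, 0.0327]
tool_rot: [0.465, 3.106, -0.001]
contact_force: [0.3, -0.6, -1.8]
opening: 0.0522
t 15.82 pos [ 0.4855 -0.3186  0.0327] axis yaw -17.0 open 0.0522 F [ 0.3 -0.6 -1.8]
 shift mm [ 1.1  1.1 10.7]
```

```bash
python3 -m jog '[0,0,0.001,0.005,0,0,0, 0,0,0,0.004,0,0,0, 0,0,0,0.001,0,0,0, 0,0,0,0,0,0,0]'; python3 -m jog '[0.7,0,0,0,0,0,0, 0.7,0,0,0,0,0,0, 0.7,0,0,0,0,0,0, 0.75,0,0,-0.01,0,0,0, 0.75,0,0,-0.02,0,0,0, 0.75,0,0,-0.03,0,0,0, 1,0,0,-0.05,0,0,0, 1,0,0,-0.05,0,0,0, 1,0,0,-0.04,0,0,0]'
python3 - <<'E'
from h import *
delta([0.45,0.29,0.24],-12)
p,o=get("wrist");cv2.imwrite("pics/w8.png",p["image"])
E
```

```text
t: 16.32
tool_pos: [0.4859, -0.318, 0.0232]
tool_rot: [0.466, 3.105, -0.001]
contact_force: [-0.8, 1.6, 4.9]
opening: 0.0522
t: 17.45
tool_pos: [0.4856, -0.318, 0.2264]
tool_rot: [0.465, 3.103, -0.004]
contact_force: [0.3, -0.5, -1.0]
opening: 0.0854
t 17.45 pos [ 0.4856 -0.318   0.2264] axis yaw -17.0 open 0.0854 F [ 0.3 -0.5 -1. ]
 shift mm [212.2 570.8 -15.5] turn -5.0 (after: shift first)
 shift mm if turned first [161.2 587.3 -13.6]
```

View pics/w8.png

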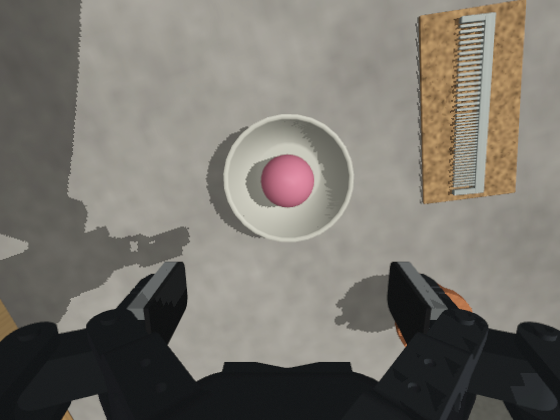

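The ball sits centred in the bowl at (288,181), and the bowl has not moved. On to the flashlight.

```bash
python3 -m jog '[1,0,0,0,0,0,-5, 1,0.0115,0.048,0,0,0,0, 1,0.0115,0.048,0,0,0,0, 1,0.0115,0.048,0,0,0,0, 1,0.0115,0.048,0,0,0,0, 1,0.0115,0.048,0,0,0,0, 1,0.0115,0.048,0,0,0,0, 1,0.0115,0.048,0,0,0,0, 1,0.0115,0.048,0,0,0,0]'
python3 -m jog '[1,0.0115,0.048,0,0,0,0, 1,0.0115,0.048,0,0,0,0, 1,0.0115,0.048,0,0,0,0, 1,0.0115,0.048,0,0,0,0, 1,0.0115,0.048,0.02,0,0,0, 1,0,0,0.02,0,0,0, 1,0,0,0,0,0,0]'
python3 - <<'E'
from h import *
delta([0.469,0.3245,0.014],-11.8)
p,o=get("wrist");cv2.imwrite("pics/w9.png",p["image"]);np.savez("pics/w9.npz",o=o,p=p)
E
```

```text
t: 18.62
tool_pos: [0.4752, 0.0788, 0.2234]
tool_rot: [0.329, 3.121, 0.0]
contact_force: [0.5, 0.2, -0.6]
opening: 0.0853
t: 19.5
tool_pos: [0.4679, 0.3231, 0.1802]
tool_rot: [-0.329, -3.122, 0.004]
contact_force: [-0.3, -0.6, 0.2]
opening: 0.0856
t 19.5 pos [0.4679 0.3231 0.1802] axis yaw -12.0 open 0.0856 F [-0.3 -0.6  0.2]
 shift mm [ -1.2   2.  166.2] turn -0.2 (after: shift first)
 shift mm if turned first [ -0.8   1.6 166.2]
```

View pics/w9.png

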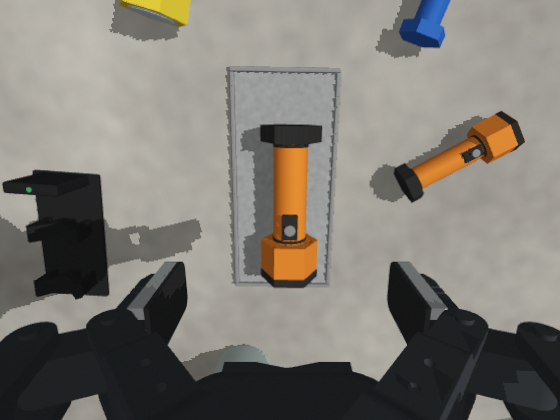

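The flashlight is right below at (290,190), head toward +x and toggle up. The tray corners are at (229,68), (340,69), (329,285) and (235,285).

Run:
```python
from h import *
d=np.load("pics/w9.npz",allow_pickle=True);p=d["p"].item();o=d["o"].item()
F=onz(p,[(290.5,146),(289.5,237)],[0.041,0.041],o);print("tube top ends",F.round(4),np.linalg.norm(F[1]-F[0]),F.mean(0),np.degrees(np.arctan2(*(F[1]-F[0])[1::-1])))
C=onz(p,[(229,68),(340,69),(329,285),(235,285)],0.006,o);print("tray",C.round(4),C.mean(0),np.degrees(np.arctan2(*(C[2:].mean(0)-C[:2].mean(0))[1::-1])),np.linalg.norm(C[0]-C[1]),np.linalg.norm(C[1]-C[2]))
delta([*F.mean(0)[:2],0.010],-12)
```

```text
tube top ends [[0.4263 0.3338 0.041 ]
 [0.5042 0.3165 0.041 ]] 0.07980163682499075 [0.46523819 0.32513926 0.041     ] -12.524717769965392
tray [[0.3529 0.2948 0.006 ]
 [0.3739 0.3891 0.006 ]
 [0.5777 0.3431 0.006 ]
 [0.5574 0.2476 0.006 ]] [0.46547207 0.31864112 0.006     ] -12.879222547750532 0.0965921522068309 0.20889908629602355
t 19.55 pos [0.4688 0.323  0.1815] axis yaw -12.1 open 0.0856 F [-0.8 -0.5 -0.2]
 shift mm [  3.8   1.5 171.5] turn -0.1 (after: shift first)
 shift mm if turned first [  3.9   1.3 171.5]
```

```bash
python3 -m jog '[1,0.0015,0.002,0.04,0,0,0, 1,0,0,0.05,0,0,0, 1,0,0,0.045,0,0,0, 1,0,0,0.025,0,0,0, 1,0,0,0.011,0,0,0, 1,0,0,0,0,0,0, 1,0,0,0,0,0,0]' 50
python3 -m jog '[0,0,0,0,0,0,0, 0,0,0,0,0,0,0, 0,0,0,0,0,0,0, 0,0,0,0,0,0,0, 0,0,0,0,0,0,0, 0,0,0,0,0,0,0, 0,0,0,0,0,0,0]'
python3 -m jog '[0,0,0,-0.02,0,0,0, 0,0,0,-0.04,0,0,0, 0,0,0,-0.05,0,0,0, 0,0,0,-0.03,0,0,0, 0,0,0,0,0,0,0, 0,0,0,0,0,0,0]'
python3 - <<'E'
from h import *
delta([0.4866,0.0978,0.13],-16.8)
p,o=get("wrist");cv2.imwrite("pics/w10.png",p["image"]);np.savez("pics/w10.npz",o=o,p=p)
E
```

```text
t: 20.42
tool_pos: [0.4696, 0.3266, 0.0128]
tool_rot: [0.33, 3.121, 0.003]
contact_force: [-1.1, -0.2, 0.7]
opening: 0.0854
t: 21.3
tool_pos: [0.4684, 0.3264, 0.0112]
tool_rot: [0.33, 3.124, 0.001]
contact_force: [-1.2, -0.2, 5.2]
opening: 0.0285
t: 22.05
tool_pos: [0.4669, 0.3256, 0.1489]
tool_rot: [-0.329, -3.122, 0.002]
contact_force: [0.4, 0.0, -2.3]
opening: 0.028
t 22.05 pos [0.4669 0.3256 0.1489] axis yaw -12.0 open 0.028 F [ 0.4  0.  -2.3]
 shift mm [ -66.8 -218.6   19.1] turn 4.8 (after: shift first)
 shift mm if turned first [ -84.7 -212.4   18.9]
```

View pics/w10.png

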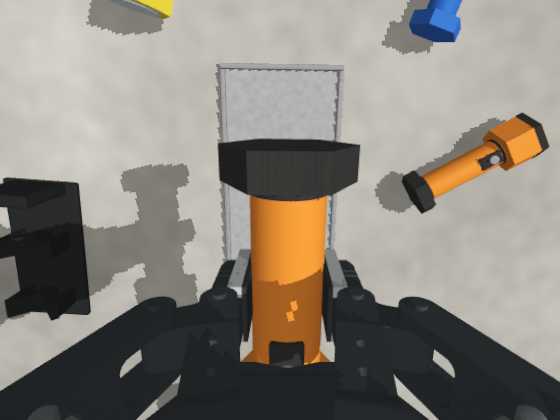

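Run:
```python
from h import *
d=np.load("pics/w10.npz",allow_pickle=True);p=d["p"].item();o=d["o"].item()
M=R.from_rotvec(o["tool_rot"]).as_matrix()
for off in(-.006,0,.006):
  L=[[.045+off,0,-.038],[.059+off,0,-.038],[.059+off,0,-.015],[.045+off,0,-.030],[.045+off,.0265,-.015],[.059+off,.0265,-.015]]
  print(off,proj(p,np.array(L)@M.T+o["tool_pos"],o).round(0).tolist())
```

```text
-0.006 [[290.0, 212.0], [290.0, 169.0], [289.0, 159.0], [290.0, 206.0], [358.0, 195.0], [360.0, 159.0]]
0 [[290.0, 194.0], [290.0, 150.0], [289.0, 143.0], [290.0, 189.0], [358.0, 180.0], [361.0, 143.0]]
0.006 [[290.0, 176.0], [290.0, 130.0], [289.0, 126.0], [290.0, 171.0], [359.0, 164.0], [362.0, 126.0]]
```

Run:
```python
from h import *
a=np.radians(-16.8);X=np.array([np.cos(a),np.sin(a),0]);Y=np.array([-np.sin(a),np.cos(a),0]);c=np.array([.4866,.0978,0])
pts=[c+x*X+y*Y+[0,0,z] for x,y,z in[(-.035,.021,.037),(-.035,-.021,.037),(-.020,.021,.037),(-.020,-.021,.037),(.035,.021,.037),(.035,-.021,.037),(-.069,.026,.052),(-.069,-.026,.052)]]
vis=[]
for n in("w6","w9"):
  d=np.load(f"pics/{n}.npz",allow_pickle=True);p=d["p"].item();o=d["o"].item()
  q=proj(p,pts,o);im=cv2.resize(p["image"],None,fx=2.5,fy=2.5,interpolation=cv2.INTER_CUBIC)
  for k,u in enumerate(q):cv2.circle(im,tuple(int(v) for v in u*2.5+1),3,[(0,255,0),(0,255,255)][k>5],-1)
  u0,v0=(220,80) if n=="w6" else(0,160)
  vis.append(cv2.convertScaleAbs(im[int(v0*2.5):int(v0*2.5)+380,int(u0*2.5):int(u0*2.5)+300],alpha=2.5,beta=20))
cv2.imwrite("pics/c11.png",np.hstack(vis))
```

```text
(no output)
```

View pics/c11.png

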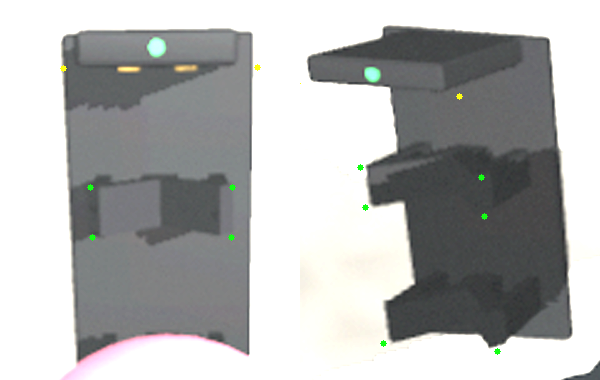

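```bash
python3 -m jog '[0,0,0,0,0,0,4.8, 0,-0.014,-0.0354,0,0,0,0, 0,-0.014,-0.0354,0,0,0,0, 0,-0.014,-0.0354,0,0,0,0, 0,-0.014,-0.0354,0,0,0,0, 0,-0.014,-0.0354,0,0,0,0, 0,-0.014,-0.0354,0,0,0,0, 0,0,0,0,0,0,0, 0,0,0,0,0,0,0]'
python3 - <<'E'
from h import *
delta([0.4872,0.0976,0.04],-16.9)
E
```

```text
t: 23.22
tool_pos: [0.4859, 0.0988, 0.1491]
tool_rot: [-0.46, -3.105, 0.0]
contact_force: [-0.3, 1.3, -1.8]
opening: 0.0283
t 23.23 pos [0.4859 0.0988 0.1491] axis yaw -16.9 open 0.0283 F [-0.3  1.3 -1.8]
 shift mm [ -1.9  -0.7 109.1] turn 0.0 (after: shift first)
 shift mm if turned first [ -1.6  -0.8 109.1]
```

The projected saddle corners match the picture to within 1–2 mm, so I lower the flashlight.

```bash
python3 -m jog '[0,-0.0018,-0.0005,0.02,0,0,0, 0,0,0,0.035,0,0,0, 0,0,0,0.03,0,0,0, 0,0,0,0.02,0,0,0, 0,0,0,0.008,0,0,0, 0,0,0,0,0,0,0, 0,0,0,0.003,0,0,0, 0,0,0,0.003,0,0,0, 0,0,0,0,0,0,0]'
python3 - <<'E'
from h import *
delta([0.4872,0.0978,0.025],-16.9)
E
```

```text
t: 24.35
tool_pos: [0.4886, 0.0975, 0.0319]
tool_rot: [0.46, 3.107, 0.0]
contact_force: [-0.4, 0.1, -2.1]
opening: 0.0286
t 24.35 pos [0.4886 0.0975 0.0319] axis yaw -16.8 open 0.0286 F [-0.4  0.1 -2.1]
 shift mm [ 1.4 -0.1  6.9] turn 0.1 (after: shift first)
 shift mm if turned first [ 1.4 -0.1  6.9]
```

```bash
python3 -m jog '[0,0.001,0,0.003,0,0,0, 0,0,0,0.002,0,0,0, 0,0,0,0.001,0,0,0, 0,0,0,0,0,0,0]'; python3 -m jog '[0.6,0,0,0,0,0,0, 0.6,0,0,0,0,0,0, 0.8,0,0,0,0,0,0, 1,0,0,-0.01,0,0,0, 1,0,0,-0.02,0,0,0, 1,0,0,-0.04,0,0,0, 1,0,0,-0.05,0,0,0, 1,0,0,-0.05,0,0,0, 1,0,0,-0.03,0,0,0, 1,0,0,0,0,0,0]'
python3 - <<'E'
from h import *
delta([0.475,-0.1185,0.2],-11)
p,o=get("wrist");cv2.imwrite("pics/w12.png",p["image"]);np.savez("pics/w12.npz",o=o,p=p)
E
```

```text
t: 24.85
tool_pos: [0.4877, 0.098, 0.0259]
tool_rot: [0.46, 3.107, 0.001]
contact_force: [-0.9, 1.6, -0.6]
opening: 0.0282
t: 26.1
tool_pos: [0.4893, 0.0979, 0.2299]
tool_rot: [0.459, 3.1, 0.002]
contact_force: [1.1, -0.5, -0.6]
opening: 0.0851
t 26.1 pos [0.4893 0.0979 0.2299] axis yaw -16.8 open 0.0851 F [ 1.1 -0.5 -0.6]
 shift mm [ -48.8 -211.4   29.8] turn -5.8 (after: shift first)
 shift mm if turned first [ -27.2 -215.2   29.9]
```

View pics/w12.png

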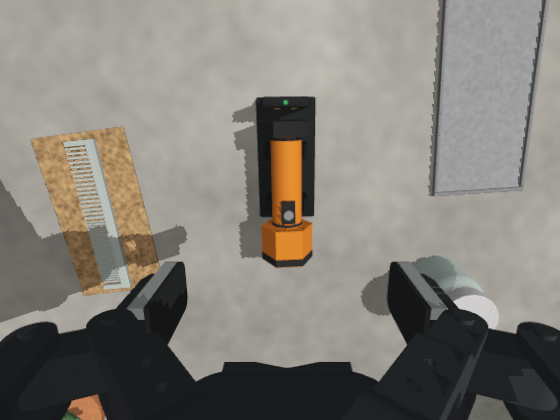

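The flashlight is seated in the cradle, head out at (287,242), with a small gap to the tail wall. Now the comb.

```bash
python3 -m jog '[0.7,0,0,0,0,0,-5.8, 0.7,-0.0054,-0.043,0.006,0,0,0, 0.7,-0.0054,-0.043,0.006,0,0,0, 0.7,-0.0054,-0.043,0.006,0,0,0, 0.7,-0.0054,-0.043,0.006,0,0,0, 0.7,-0.0054,-0.043,0.006,0,0,0, 0.7,0,0,0.05,0,0,0, 0.7,0,0,0.05,0,0,0, 0.7,0,0,0.04,0,0,0, 0.7,0,0,0,0,0,0]' 40
python3 - <<'E'
from h import *
p,o=get("wrist");cv2.imwrite("pics/w13.png",p["image"]);np.savez("pics/w13.npz",o=o,p=p)
delta([0.475,-0.1185,0.0045],-10.9)
E
```

```text
t: 27.4
tool_pos: [0.4681, -0.1165, 0.0502]
tool_rot: [-0.302, -3.116, -0.005]
contact_force: [-0.2, 0.6, 0.2]
opening: 0.0598
t 27.45 pos [ 0.4706 -0.1174  0.0533] axis yaw -11.0 open 0.0595 F [ 0.2 -0.1  0.3]
 shift mm [-4.8 -0.2 48.7] turn -0.1 (after: shift first)
 shift mm if turned first [-4.5 -0.2 48.8]
```

View pics/w13.png

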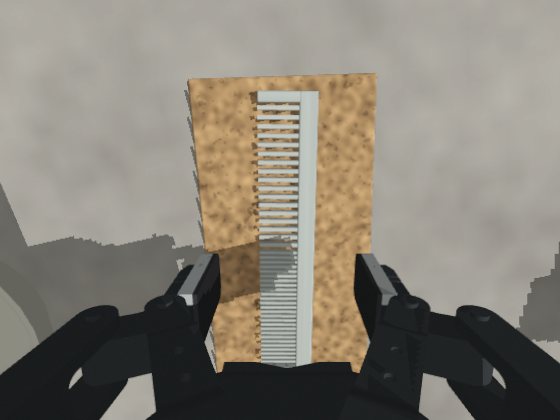

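```bash
python3 -m jog '[0.7,-0.003,0,0.02,0,0,0, 0.7,0,0,0.015,0,0,0, 0.7,0,0,0.008,0,0,0, 0.7,0,0,0.004,0,0,0, 0.7,0,0,0,0,0,0]'
python3 - <<'E'
from h import *
delta([0.475,-0.1185,0.0045],-10.9)
d=np.load("pics/w13.npz",allow_pickle=True);p=d["p"].item();o=d["o"].item()
print(onz(p,[(288,91)],0.01,o)[0]+.0875*np.array([np.cos(-.19),np.sin(-.19),0]))
E
```

```text
t: 28.08
tool_pos: [0.4758, -0.119, 0.0088]
tool_rot: [0.302, 3.127, -0.0]
contact_force: [1.2, 0.0, 0.4]
opening: 0.0596
t 28.07 pos [ 0.4758 -0.119   0.0088] axis yaw -11.0 open 0.0596 F [1.2 0.  0.4]
 shift mm [0.9 0.3 4.3] turn -0.1 (after: shift first)
 shift mm if turned first [0.9 0.3 4.3]
[ 0.47482771 -0.11773026  0.01      ]
```

```bash
python3 -m jog '[0.55,0,0,0.004,0,0,0, 0.45,0,0,0,0,0,0, 0,0,0,0,0,0,0, 0,0,0,0,0,0,0, 0,0,0,0,0,0,0, 0,0,0,0,0,0,0]' 40
python3 -m jog '[0,0,0,-0.01,0,0,0, 0,0,0,-0.03,0,0,0, 0,0,0,-0.05,0,0,0, 0,0,0,-0.05,0,0,0, 0,0,0,0,0,0,0, 0,0,0,0,0,0,0]'
python3 - <<'E'
from h import *
p,o=get("wrist");cv2.imwrite("pics/w14.png",p["image"]);np.savez("pics/w14.npz",o=o,p=p)
delta([0.466,0.318,0.14],-12.7)
E
```

```text
t: 28.82
tool_pos: [0.4761, -0.1191, 0.005]
tool_rot: [0.302, 3.126, -0.0]
contact_force: [-0.4, -0.5, 2.2]
opening: 0.0299
t: 29.58
tool_pos: [0.4752, -0.1187, 0.1442]
tool_rot: [-0.302, -3.126, -0.0]
contact_force: [-0.1, -0.3, -1.5]
opening: 0.0305
t 29.62 pos [ 0.4746 -0.1184  0.1431] axis yaw -11.0 open 0.0305 F [-0.1 -0.4 -0.6]
 shift mm [ 92.  426.7   3.6] turn 1.7 (after: shift first)
 shift mm if turned first [104.3 423.9   3.1]
```

View pics/w14.png

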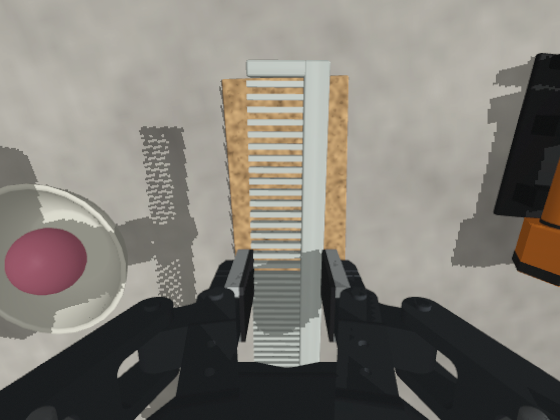

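The comb is held level. On to the tray, passing high over the cradle.

```bash
python3 -m jog '[0,0,0,0,0,0,1.7, 0,0.0116,0.0471,0,0,0,0, 0,0.0116,0.0471,0,0,0,0, 0,0.0116,0.0471,0,0,0,0, 0,0.0116,0.0471,0,0,0,0, 0,0.0116,0.0471,0,0,0,0, 0,0.0116,0.0471,0,0,0,0, 0,0.0116,0.0471,0,0,0,0, 0,0.0116,0.0471,0,0,0,0, 0,0.0116,0.0471,0,0,0,0]'
python3 -m jog '[0,0,0,0.03,0,0,0, 0,0,0,0.04,0,0,0, 0,0,0,0.03,0,0,0, 0,0,0,0,0,0,0, 0,0,0,0,0,0,0]'
python3 - <<'E'
from h import *
delta([0.466,0.318,0.006],-12.7)
E
```

```text
t: 30.88
tool_pos: [0.4665, 0.3188, 0.143]
tool_rot: [-0.35, -3.12, 0.003]
contact_force: [0.0, 0.3, -1.9]
opening: 0.0302
t: 31.5
tool_pos: [0.4678, 0.3177, 0.0452]
tool_rot: [0.349, 3.122, 0.0]
contact_force: [0.6, 0.3, -0.3]
opening: 0.0301
t 31.5 pos [0.4678 0.3177 0.0452] axis yaw -12.8 open 0.0301 F [ 0.6  0.3 -0.3]
 shift mm [ 1.9 -0.1 39.2] turn -0.1 (after: shift first)
 shift mm if turned first [ 1.9 -0.1 39.2]
```

```bash
python3 -m jog '[0,0.001,0,0.02,0,0,0, 0,0,0,0.01,0,0,0, 0,0,0,0.006,0,0,0, 0,0,0,0.003,0,0,0, 0,0,0,0,0,0,0, 0,0,0,0.001,0,0,0, 0,0,0,0,0,0,0]'
python3 -m jog '[0.5,0,0,0,0,0,0, 0.5,0,0,0,0,0,0, 0.6,0,0,0,0,0,0, 0.6,0,0,-0.02,0,0,0, 1,0,0,-0.04,0,0,0, 1,0,0,-0.05,0,0,0, 1,0,0,-0.05,0,0,0, 1,0,0,-0.05,0,0,0]'
python3 -m jog '[1,0.04,-0.04,-0.03,0,0,0, 1,0.04,-0.04,-0.03,0,0,0, 1,0,-0.05,-0.02,0,0,0, 1,0,0,0,0,0,0, 1,0,0,0,0,0,0]'
python3 - <<'E'
from h import *
p,o=get("wrist");cv2.imwrite("pics/w15.png",p["image"]);np.savez("pics/w15.npz",o=o,p=p);print(o["tool_pos"])
E
```

```text
t: 32.38
tool_pos: [0.4667, 0.3179, 0.005]
tool_rot: [0.349, 3.122, 0.0]
contact_force: [-0.4, -0.1, -0.9]
opening: 0.0301
t: 33.38
tool_pos: [0.4665, 0.3178, 0.2182]
tool_rot: [0.348, 3.12, 0.002]
contact_force: [-0.0, 0.3, 0.5]
opening: 0.0853
t: 34.0
tool_pos: [0.3621, 0.2102, 0.294]
tool_rot: [0.349, 3.121, 0.002]
contact_force: [0.4, 0.8, 0.2]
opening: 0.0856
[0.36205132 0.21022696 0.29398186]
```

No more pictures to view, so the last check is numerical.

Run:
```python
from h import *
def fr(c,yaw):
    a=np.radians(yaw);return np.array(c),np.array([[np.cos(a),-np.sin(a)],[np.sin(a),np.cos(a)]])
def box(p,o,c,yaw,x0,x1,hw,z0,z1):
    c,M=fr(c,yaw);P=[np.r_[c+M@[x,y],z] for x in(x0,x1) for y in(-hw,hw) for z in(z0,z1)]
    q=proj(p,P,o);a,b=q.min(0),q.max(0);return np.r_[(a+b)/2,b-a].round(0)
T=[("flashlight_center",(.4872,.0978),-16.9,-.059,.083,.025,.02,.063),("comb_center",(.466,.318),-12.7,-.0875,.0875,.016,.003,.009),("tray",(.466,.318),-12.7,-.1065,.1065,.049,0,.006),("ball_center",(.4845,-.317),0,-.027,.027,.027,.006,.06),("bowl",(.4845,-.317),0,-.065,.065,.065,0,.04)]
for n in("wrist","top"):
    p,o=get(n)
    for t,*a in T:
        print(n,t,"expect",box(p,o,*a),[(round(b["p"],2),np.round(b["box"]).tolist()) for b in ctrl.boxes_of(t,p)[:3]])
    if n=="wrist":
        h=cv2.cvtColor(p["image"],cv2.COLOR_BGR2HSV);m=cv2.inRange(h,(5,150,100),(20,255,255))
        k,l,s,c=cv2.connectedComponentsWithStats(m)
        for i in range(1,k):
            if s[i,4]>150:print("orange",s[i],c[i].round(0))
        # comb: brightness edge inside the tray, sampled across and along the tray axes
        C,M=fr((.466,.318),-12.7);g=cv2.cvtColor(p["image"],cv2.COLOR_BGR2GRAY)
        X,Y=np.meshgrid(np.arange(-.1,.1,.002),np.arange(-.043,.044,.002))
        W=np.c_[np.c_[X.ravel(),Y.ravel()]@M.T+C,np.full(X.size,.009)]
        q=proj(p,W,o).astype(np.float32);v=cv2.remap(g,q[:,0].reshape(X.shape),q[:,1].reshape(X.shape),1)
        print("across -43..43mm",v[:,30:70].mean(1).round().astype(int));print("along at spine",v[[26,27,28]].mean(0).round().astype(int))
print(ctrl.get_obs()["t"])
```

```text
wrist flashlight_center expect [224. 294.  47. 117.] [(0.83, [509.0, 84.0, 78.0, 96.0]), (0.67, [327.0, 64.0, 75.0, 121.0]), (0.57, [225.0, 296.0, 44.0, 118.0])]
wrist comb_center expect [384. 223.  35. 126.] [(0.7, [384.0, 223.0, 35.0, 124.0])]
wrist tray expect [386. 221.  87. 152.] [(0.78, [384.0, 221.0, 89.0, 154.0])]
wrist ball_center expect [-72. 344.  98.  67.] [(0.5, [74.0, 281.0, 87.0, 104.0])]
wrist bowl expect [-65. 336. 162. 114.] []
orange [521 177  34  30 551] [539. 191.]
orange [478 192  50  34 705] [502. 208.]
orange [ 204  260   40   87 2217] [224. 307.]
orange [ 63 401  22  19 281] [ 75. 412.]
across -43..43mm [149 149 149 149 149 149 149 149 149 148 142 124 121 138 152 152 152 152
 152 152 151 148 143 140 142 176 180 181 179 163 150 150 149 149 148 149
 148 148 149 150 150 150 139  91]
along at spine [147 146 146 147 148 140 171 179 179 179 179 179 179 179 179 175 179 179
 179 176 178 179 180 180 179 180 180 180 180 180 180 180 181 181 180 180
 180 180 180 180 180 181 180 180 180 180 180 180 181 180 180 180 180 180
 180 181 180 180 180 180 180 180 181 180 179 179 179 179 179 180 181 182
 180 180 179 177 163 152 143 133 133 133 135 136 132 129 128 131 132 130
 131 136 131 116 104 107 109 107 107  95]
top flashlight_center expect [262. 189.  32.  55.] [(0.88, [262.0, 192.0, 30.0, 56.0]), (0.65, [194.0, 281.0, 31.0, 52.0]), (0.61, [133.0, 202.0, 38.0, 20.0])]
top comb_center expect [185. 204.  26.  61.] []
top tray expect [185. 204.  51.  78.] [(0.66, [184.0, 204.0, 44.0, 80.0])]
top ball_center expect [406. 194.  24.  22.] [(0.74, [404.0, 194.0, 21.0, 22.0])]
top bowl expect [404. 195.  50.  47.] [(0.56, [409.0, 195.0, 43.0, 43.0])]
34.65
```

```bash
python3 -c "
from station import ctrl
print(ctrl.finish_job())"
```

```text
the job is handed in; nothing more can be done
None
```

I put all three things in their places and handed the job in at about 35 s of the 106 s allowed. The hand-in gives no verdict, so the result rests on my own checks.

I parked the comb on the mat, lowered the ball into the bowl, set the flashlight in its cradle with the head out at the open end, then laid the comb in the tray.

**Last checks:**
- **Comb:** its box in the wrist picture matched a centred comb in the tray to 1–2 px. A brightness profile put its ends at about −88 and +86 mm along the tray, with the spine at +7 to +15 mm.
- **Flashlight:** its box matched the seated pose to about 3 px in both views. A wrist picture after release showed it in both saddles.
- **Ball and bowl:** a picture after release showed the ball centred, and in the final top view it matched to 2 px. The bowl showed no shift after the comb was lifted or the ball put down. The final top-view detector box for the bowl was 5 px off centre (p 0.56).
- **Forces:** readings between moves stayed within about 6 N.

**What failed or disagreed:**
- The detector found no comb in the final top view.
- From the wrist it reported a low-confidence "ball" (p 0.5) away from the bowl; the real bowl was out of that picture.
- I could not view the final picture because the 16-picture limit was reached, so the comb in the tray was checked only by numbers.
- My first move call was wrong: I typed millimetres instead of metres. The row limit cut it to one 62.5 mm step in free space, and nothing was touched.

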